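# Find the off-centre rotor arm on the knife edges

## Task

Two of these three LED rotor arms are sound and one has an off-centre weight that cannot be seen: try them with their middle groove on the knife edges and let go, to see which stay level and which one tips. Leave the two sound arms balanced level, one on each of the two knife-edge stands, and lay the off-centre one flat in the grey reject bin. Leave the bottle, the solder spool, the multimeter and the helping-hands stand alone.

Things in the scene. Friction and masses are not known exactly. Their poses are not given: they have to be found in the camera images.
- rotor_a_mid (a point): one of three rotor arms that look alike: a straight black bar lying along its own x, 170 mm long over all, 24 mm wide (y), 18 mm tall, a 26 mm cubic aluminium pod at each end (its underside 14 mm below the bar's), small white LEDs and a 20 mm hub disc on top. About 0.14 kg. This point is the middle of the bar, half-way along, across and up, 23 mm above the pods' undersides; z is up
- rotor_b_mid (a point): one of three rotor arms that look alike: a straight black bar lying along its own x, 170 mm long over all, 24 mm wide (y), 18 mm tall, a 26 mm cubic aluminium pod at each end (its underside 14 mm below the bar's), small white LEDs and a 20 mm hub disc on top. About 0.14 kg. This point is the middle of the bar, half-way along, across and up, 23 mm above the pods' undersides; z is up
- rotor_c_mid (a point): one of three rotor arms that look alike: a straight black bar lying along its own x, 170 mm long over all, 24 mm wide (y), 18 mm tall, a 26 mm cubic aluminium pod at each end (its underside 14 mm below the bar's), small white LEDs and a 20 mm hub disc on top. About 0.14 kg. This point is the middle of the bar, half-way along, across and up, 23 mm above the pods' undersides; z is up
- rotor_a: the same arm as rotor_a_mid, which lies 23 mm above this origin (centre of its underside, level with the pods' undersides). Across the bar's underside, at the middle, runs a V-groove along y, 17 mm wide, 12 mm deep, to take the knife edge. Weights hidden in the pods are equal (it balances level) or not (centre of mass about 14 mm off the middle: it tips); this cannot be seen
- rotor_b: the same arm as rotor_b_mid, which lies 23 mm above this origin (centre of its underside, level with the pods' undersides). Across the bar's underside, at the middle, runs a V-groove along y, 17 mm wide, 12 mm deep, to take the knife edge. Weights hidden in the pods are equal (it balances level) or not (centre of mass about 14 mm off the middle: it tips); this cannot be seen
- rotor_c: the same arm as rotor_c_mid, which lies 23 mm above this origin (centre of its underside, level with the pods' undersides). Across the bar's underside, at the middle, runs a V-groove along y, 17 mm wide, 12 mm deep, to take the knife edge. Weights hidden in the pods are equal (it balances level) or not (centre of mass about 14 mm off the middle: it tips); this cannot be seen
- knife_1 (a point): top middle of the knife edge of stand_1, 75 mm above the table: a steel ridge 3 mm thick with rounded top, 20 mm long along y. A rotor arm sits on it with its bar along this x, either way round; its middle is then about 2 mm below this point. Let go, a sound arm stays level; the off-centre one tips about 0.2 rad, until a pod rests on a stop
- knife_2 (a point): top middle of the knife edge of stand_2, 75 mm above the table: a steel ridge 3 mm thick with rounded top, 20 mm long along y. A rotor arm sits on it with its bar along this x, either way round; its middle is then about 2 mm below this point. Let go, a sound arm stays level; the off-centre one tips about 0.2 rad, until a pod rests on a stop
- stand_1: the fixed balance stand that carries knife_1; origin under its centre, on the table. Base plate 200 (x) x 50 (y) x 10 mm; column 14 (x) x 18 (y) mm up to 58 mm, then the blade, so that fingers on the bar's sides straddle it; a rubber-topped stop 24 mm wide, 34 mm high, 76 mm to either side along x. A level arm clears the stops by 16 mm
- stand_2: the fixed balance stand that carries knife_2; origin under its centre, on the table. Base plate 200 (x) x 50 (y) x 10 mm; column 14 (x) x 18 (y) mm up to 58 mm, then the blade, so that fingers on the bar's sides straddle it; a rubber-topped stop 24 mm wide, 34 mm high, 76 mm to either side along x. A level arm clears the stops by 16 mm
- bin: the reject bin: fixed, open, grey plastic, outside 220 (x) x 158 (y) x 50 mm high, walls and floor 4 mm thick; origin at the centre of its underside on the table. An arm lies in it along its x
- bottle_mid (a point): bystander: centre of a white plastic bottle, 54 mm diameter, 150 mm tall, standing on the table
- spool_mid (a point): bystander: centre of a solder spool, 54 mm diameter, 38 mm tall, standing on end
- meter_mid (a point): bystander: centre of a grey multimeter lying on its back, 150 (x) x 75 (y) x 46 mm with its dial
- bottle: the same bottle; origin at the centre of its underside, z up
- helper: the same helping-hands stand as helper_top; origin at the centre of its foot on the table
- helper_top (a point): bystander: top of the post of a fixed helping-hands stand, 200 mm above the table: a round foot of 90 mm diameter, a post of 12 mm and, 185 mm up, a thin cross-bar along its y reaching 90 mm to either side with a drooping clip at each end
Mind the look-alikes: they are no part of the job. What is shaped like the stand_2 but blue or purple is not meant.

How it is judged:
By the outcome, as a careful person would: the job done as asked, in the order asked, and still so for the second after the job is handed in, with the robot touching nothing.
It also fails if it takes over 72 s, if anything falls off the work surface, if the arm or the gripper's body presses on something with over 40 N, if the wrist force passes 120 N, or if a joint passes its speed limit or range.

## Robot

A 6-joint arm with a two-finger parallel gripper is mounted at the origin on the work surface. World frame = base frame: x ahead of the robot, y to its left, z up, the work surface at z = 0. Lengths are in m, angles in rad, forces in N, time in s.
With the tool pointing down it reaches from about 0.35 to 0.775 m from the base axis. Payload 5.5 kg.
Tool frame: the origin (TCP) lies midway between the tips of the shut fingers; the grasp point (between the pads) lies grip_point_offset behind it (grip_point_offset is the distance from the TCP to the grasp point, in m); z points along the fingers, y is the direction in which the jaws open and shut (so a half turn about z gives the same grasp; the last joint's range is limited). The gripper opens to 85 mm and grips with 20 to 120 N. Pads are 22 mm wide; open, the fingers measure 114 mm over their backs; the gripper's body (76 mm by 85 mm) begins 54 mm behind the grasp point. The pads swing forward as they close: fully open they stand 13 mm farther back than shut.
Start: joints at [-1.442, 0.313, 0.046, 1.304, 0, 1.431], TCP at [0.153, -0.554, 0.231] pointing down, gripper open.
Joint ranges: [-2.76, 2.76], [-0.86, 1.69], [-1.03, 1.26], [-2.2, 2.34], [-1.47, 1.5], [-3.14, 3.14]. Speed limits (rad/s): [2.57, 2.57, 3.14, 3.14, 3.14, 3.14].

## Interface

Orientations are given as a unit quaternion [w, x, y, z].
In Python, from workcell import * gives the robot as it stands.
- The arm moves only by the tool send_rows, never from a script. Its argument "series" is one flat list of numbers, 7 for each row, row after row: the shift along the tool's x, y, z in cm, then the turn, a rotation vector about the tool's x, y, z in degrees, then the opening, from 0 (shut) to 1 (fully open). A call has 1 to 10 rows; each row is the pose to reach, as a shift and turn from the pose commanded when the call began, along the tool's axes at that moment; what a row does not reach only later rows make up. A row lasts 1/12 s, in which the tool goes at most 41.7 mm and 7.16 degrees, less where a joint would pass 70% of its speed; a pose out of reach is approached as far as the arm can. A call with a gripper value outside its range is refused whole. The fingers move at their own pace and stop on an object; "newtons" is the grip in N (left out, the last holds). Time passes only in rows, so rows that repeat a pose let the fingers close. It gives the time, the measured TCP pose, the force and the opening at its end, in the units of the state.
- get_state(): the state, without advancing time (a new reading comes with each control period).
- read_camera(name): name is "side" or "top"; returns the picture (480x640x3 uint8, blue, green, red); there is no depth.
- camera_info(name): a dict with "K" (3x3 intrinsics, pixels), "D" ([k1, k2, p1, p2, k3] as OpenCV has them; the pictures are not rectified), "xyz" and "attitude" of the camera in the world. Camera axes: x right, y down, z forward; pixel columns grow to the right and rows downward; lengths in m; the calibration is good to about 2 mm. A picture is of the moment at which its call begins. camera_info takes no time and is no camera call.
- hand_in(): hands the job in, once; it reports no verdict.
Trained networks look in the newest picture that a camera, given by its name, has taken for a name from the list of things; names that differ only in an ending like _2 or _b are one class to them, and where a whole thing is asked for, a point or a joint stands for the part that bears it (a point fixed in the world has none). Each returns a list of dicts, best first, with "p" (0 to 1); they miss things now and then, are a little off and sometimes report something else, mostly with a low value. They report only what shows in the picture. A call takes as long as a camera call. They do not tell look-alikes from the thing itself.
- silhouettes(camera, label): "pixels" (480x640 bool, what is visible of it) and "box" ([left, top, width, height] in pixels, round what is visible of it).
The state is a dict: "clock": time; "joint_pos": joint angles; "qvel": joint speeds; "tau": joint torques, N m; "tcp_pos": TCP position; "orientation": TCP orientation; "wrist_force": force on the tool from outside, world axes, zero at the start; "ft_torque": the same for the moment, N m; "finger_gap": finger opening in m.
Only numpy, scipy, OpenCV 4.12 (cv2) and the standard library are available. Lean on these libraries where they do the work, as an engineer would, in place of code of your own. Each camera call takes 0.05 s, during which the arm holds its last target. There are 200 camera calls.

## Working session

There is one attempt and no reset: what is moved stays moved. The work goes in short steps, Python scripts to look and compute and a tool call to move; the robot and the scene stay as the last step left them, time stands still between calls to the robot, and variables do not carry over. Pictures are saved under pics/ and viewed, about 8 in all and at most 12, crops included, and the job is handed in when it is done.

Besides the shell and the picture viewer there is one more tool, called after "Request:" by a JSON object that holds its "name" and its "arguments". send_rows: Moves the arm, as the interface text tells. Its arguments: {"type":"object","properties":{"series":{"type":"array"},"newtons":{"type":"number"}},"required":["series"]}

```bash
ls; mkdir -p pics; python3 - <<'E'
from workcell import *
import cv2
s=get_state();print(s)
for n in("side","top"):
    print(camera_info(n)); cv2.imwrite(f"pics/{n}0.png",read_camera(n))
E
```

```text
pics
{'clock': 0.0, 'joint_pos': array([-1.44161148e+00,  3.14008369e-01,  4.49640323e-02,  1.30355814e+00,
       -1.64150393e-06,  1.43120595e+00]), 'qvel': array([-0.00062322, -0.00020403, -0.00119909,  0.00078544,  0.00032035,
        0.00216816]), 'tau': array([-3.02069930e-04, -4.80633008e+01,  2.98528862e+01,  1.96413085e-02,
       -1.36986205e-04, -5.45306605e-06]), 'tcp_pos': array([ 0.15262223, -0.55385601,  0.2303982 ]), 'orientation': array([-9.03066580e-04,  9.90983162e-01,  1.33983420e-01,  3.87772311e-06]), 'wrist_force': array([-0.02135794,  0.12549026,  0.18838148]), 'ft_torque': array([-0.0074319 , -0.06833419,  0.05718764]), 'finger_gap': 0.08539182566455786}
{'K': array([[490.95962889,   0.        , 321.27161138],
       [  0.        , 490.95962889, 235.84713846],
       [  0.        ,   0.        ,   1.        ]]), 'D': array([0.03986103, 0.        , 0.        , 0.        , 0.        ]), 'xyz': array([-0.02470174,  0.8256909 ,  0.94265533]), 'attitude': array([ 0.11260536, -0.22456814,  0.86618791, -0.43198112])}
{'K': array([[497.08654355,   0.        , 320.30423569],
       [  0.        , 497.08654355, 248.58659082],
       [  0.        ,   0.        ,   1.        ]]), 'D': array([0.01457712, 0.        , 0.        , 0.        , 0.        ]), 'xyz': array([ 0.41587664, -0.09103284,  1.60327609]), 'attitude': array([-0.02075316,  0.71752511, -0.69592686,  0.02031839])}
```

View pics/top0.png

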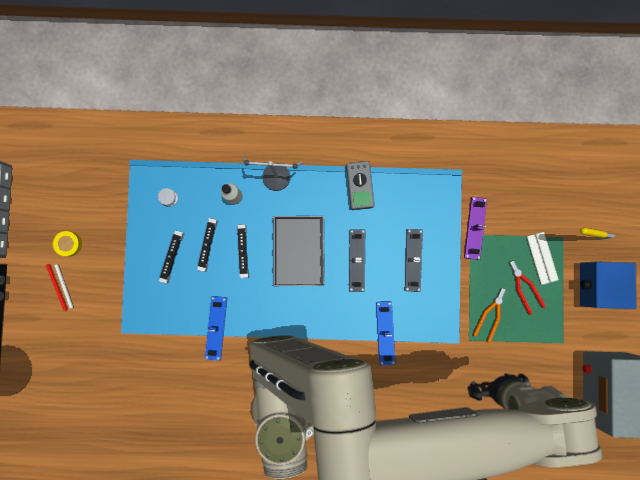

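View pics/side0.png

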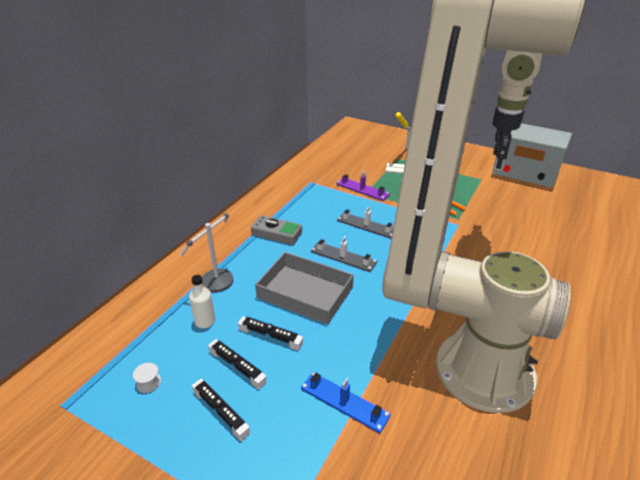

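```bash
cat > h.py <<'E'
from workcell import *
import cv2, numpy as np
from scipy.spatial.transform import Rotation as R
def ray(cam,uv):
    c=camera_info(cam);q=np.array(c["attitude"])
    M=R.from_quat(np.r_[q[1:],q[0]]).as_matrix()
    p=cv2.undistortPoints(np.float64(uv).reshape(-1,1,2),c["K"],c["D"]).reshape(-1,2)
    return np.array(c["xyz"]),np.c_[p,np.ones(len(p))]@M.T
def onz(cam,uv,z):
    o,d=ray(cam,uv); return o+d*((z-o[2])/d[:,2])[:,None]
def proj(cam,P):
    c=camera_info(cam);q=np.array(c["attitude"])
    M=R.from_quat(np.r_[q[1:],q[0]]).as_matrix()
    r=cv2.Rodrigues(M.T)[0]; t=-M.T@np.array(c["xyz"])
    return cv2.projectPoints(np.float64(P).reshape(-1,1,3),r,t,c["K"],c["D"])[0].reshape(-1,2)
def rect(cam,mask,z):
    ys,xs=np.nonzero(mask); P=onz(cam,np.c_[xs,ys],z)[:,:2]*1000
    (c,s,a)=cv2.minAreaRect(np.float32(P))
    b=cv2.boxPoints((c,s,a)); e=b[1]-b[0]; f=b[2]-b[1]; L=e if np.hypot(*e)>np.hypot(*f) else f
    return np.round(c,1),np.round(s,1),round(np.degrees(np.arctan2(L[1],L[0]))%180,1)
E
python3 - <<'E'
from h import *
for cam in("top",):
  for l,z in(("rotor_a",.03),("stand_1",.01),("bin",.05),("bottle",.15),("spool_mid",.038),("meter_mid",.03),("helper",0.)):
    read_camera(cam)
    for d in silhouettes(cam,l):
      print(cam,l,round(d["p"],2),d["box"],*rect(cam,d["pixels"],z))
E
```

```text
top rotor_a 0.81 [160.1, 231.4, 24.0, 52.5] [468.6 381.9] [ 34.3 167.7] 165.1
top rotor_a 0.7 [235.1, 222.5, 13.5, 52.1] [493.9 157.6] [169.   33.5] 4.2
top rotor_a 0.59 [196.0, 217.2, 23.0, 59.1] [510.  271.4] [ 34.1 169. ] 170.0
top stand_1 0.92 [347.1, 227.3, 17.0, 66.3] [ 475.7 -205.7] [199.   48.1] 1.5
top stand_1 0.89 [206.9, 296.3, 23.8, 62.9] [246.3 235.4] [ 51.1 198.7] 176.4
top stand_1 0.69 [463.7, 193.8, 23.6, 66.5] [ 591.3 -582.4] [ 54.9 199.7] 174.3
top stand_1 0.6 [405.4, 227.9, 13.1, 65.3] [ 481.4 -386.7] [198.9  51.2] 1.1
top stand_1 0.59 [376.4, 301.5, 18.9, 63.7] [ 247.8 -303.1] [199.8  50.5] 4.7
top bin 0.67 [273.9, 215.2, 45.6, 69.4] [498.6 -22. ] [217.  156.1] 2.1
top bottle 0.65 [219.2, 183.4, 22.6, 20.1] [656.3 179.1] [71.4 49.9] 46.8
top bottle 0.46 [275.7, 216.8, 50.1, 69.5] [493.3 -26.6] [202.3 146.6] 1.7
top spool_mid 0.77 [158.5, 185.4, 19.4, 18.4] [656.5 398.4] [57.1 46.7] 65.2
top meter_mid 0.82 [345.8, 157.9, 28.6, 52.1] [ 713.4 -209.6] [153.3  77.4] 9.3
top helper 0.81 [244.6, 159.1, 57.1, 34.0] [743.9  77.1] [186.4  96.5] 88.7
```

The top view shows three black rotors at about (171,257), (207,245) and (242,251). The grey bin is at (298,251), and the grey stands are at (357,260) and (413,260). The blue and purple stands are decoys. Next I'll refine the poses by fitting box models to the silhouettes.

```bash
cat >> h.py <<'E'
from scipy.optimize import minimize
ROT=[((0,0,.023),(.17,.024,.018)),((.072,0,.013),(.026,)*3),((-.072,0,.013),(.026,)*3)]
STD=[((0,0,.005),(.2,.05,.01)),((0,0,.034),(.014,.018,.048)),((0,0,.066),(.003,.02,.018))]+[((s*.076,0,.017),(.024,.024,.034)) for s in(1,-1)]
BIN=[((0,0,.025),(.22,.158,.05))]
G=np.array(np.meshgrid([-.5,.5],[-.5,.5],[-.5,.5])).reshape(3,-1).T
def render(cam,boxes,x,y,yaw,z=0,pitch=0):
    im=np.zeros((1920,2560),np.uint8); M=R.from_euler('ZY',[yaw,pitch],degrees=True).as_matrix()
    for c,s in boxes:
        P=(np.array(c)+G*np.resize(s,3))@M.T+[x,y,z]
        h=cv2.convexHull(np.float32(proj(cam,P)*4+1.5)); cv2.fillConvexPoly(im,np.int32(np.round(h)),1)
    return im>0
def fit(cam,mask,boxes,x0,z=0):
    m=cv2.resize(mask.astype(np.uint8),None,fx=4,fy=4,interpolation=cv2.INTER_NEAREST)>0
    f=lambda p:-(lambda r:(r&m).sum()/(r|m).sum())(render(cam,boxes,p[0]/1e3,p[1]/1e3,p[2],z))
    r=minimize(f,x0,method='Nelder-Mead',options=dict(initial_simplex=np.array([x0]*4)+np.r_[np.zeros((1,3)),np.diag([6,6,4])],xatol=.1,fatol=1e-4,maxiter=90))
    return np.round(r.x,1),round(-r.fun,3)
E
python3 - <<'E'
from h import *
import workcell
print([ (k,getattr(workcell,k)) for k in dir(workcell) if isinstance(getattr(workcell,k),(int,float))])
I=dict(rotor_a=(ROT,[(469,384,-15),(494,159,4),(510,274,-10)]),stand_1=(STD,[(476,-206,1.5),(481,-388,1.1)]),bin=(BIN,[(499,-22,2)]))
for cam in("top","side"):
  read_camera(cam)
  for l,(b,xs) in I.items():
    S=silhouettes(cam,l)
    for x0 in xs:
      u=render(cam,b,x0[0]/1e3,x0[1]/1e3,x0[2])[::4,::4]
      d=max(S,key=lambda d:(d["pixels"]&u).sum()) if S else None
      if d is None or (d["pixels"]&u).sum()<30: print(cam,l,x0,"none");continue
      print(cam,l,x0,*fit(cam,d["pixels"],b,x0))
E
```

```text
[('grip_point_offset', 0.0187)]
top rotor_a (469, 384, -15) [469.2 386.5 -14.8] 0.888
top rotor_a (494, 159, 4) [494.  158.9   5.2] 0.888
top rotor_a (510, 274, -10) [509.5 273.4  -9.5] 0.909
top stand_1 (476, -206, 1.5) [ 475.4 -206.2    1.4] 0.97
top stand_1 (481, -388, 1.1) [ 481.7 -387.9   -1.2] 0.943
top bin (499, -22, 2) [499.2 -20.9   1.5] 0.981
side rotor_a (469, 384, -15) [470.3 387.  -16. ] 0.905
side rotor_a (494, 159, 4) [492.1 159.7   4.4] 0.872
side rotor_a (510, 274, -10) [509.4 276.4  -9.4] 0.904
side stand_1 (476, -206, 1.5) [ 475.1 -207.2    1. ] 0.923
side stand_1 (481, -388, 1.1) [ 482.4 -389.1   -0.5] 0.831
side bin (499, -22, 2) [498.9 -21.    1.8] 0.981
```

```bash
cat >> h.py <<'E'
def to(x,y,z,yaw,p=None,y0=None):
    """shift (cm) and tool-z turn (deg) from pose p/y0 (default: now) to the mm target"""
    s=get_state()
    if p is None:
        q=s["orientation"]; M=R.from_quat(np.r_[q[1:],q[0]]).as_matrix()
        p=s["tcp_pos"]*1000; y0=np.degrees(np.arctan2(M[1,0],M[0,0]))
    a=np.radians(y0); d=np.array([x,y,z])-p
    print(np.round([(d[0]*np.cos(a)+d[1]*np.sin(a))/10,(d[0]*np.sin(a)-d[1]*np.cos(a))/10,-d[2]/10,-((yaw-y0+180)%360-180)],2))
E
python3 -c "
from h import *
to(430,-250,200,85)
to(430,-50,180,155,np.array([430,-250,200]),85)"
```

```text
[ 34.82 -21.98   3.13 -69.6 ]
[ 19.92  -1.74   2.   -70.  ]
```

Request:
{"name": "send_rows", "arguments": {"series": [34, -22, 3, 0, 0, -70, 1, 34, -22, 3, 0, 0, -70, 1, 34, -22, 3, 0, 0, -70, 1, 34, -22, 3, 0, 0, -70, 1, 34, -22, 3, 0, 0, -70, 1, 34, -22, 3, 0, 0, -70, 1, 34, -22, 3, 0, 0, -70, 1, 34, -22, 3, 0, 0, -70, 1, 34, -22, 3, 0, 0, -70, 1, 34, -22, 3, 0, 0, -70, 1]}}

```text
clock: 2.03
tcp_pos: [0.4235, -0.2494, 0.2013]
orientation: [0.0, 0.732, 0.681, 0.0]
wrist_force: [0.1, -0.8, -0.0]
finger_gap: 0.0851
```

```bash
python3 -c "
from h import *
to(493,159,130,157)"
```

```text
[ 41.24   3.96   7.13 -71.17]
```

Request:
{"name": "send_rows", "arguments": {"series": [41.2, 4, 7.1, 0, 0, -71, 1, 41.2, 4, 7.1, 0, 0, -71, 1, 41.2, 4, 7.1, 0, 0, -71, 1, 41.2, 4, 7.1, 0, 0, -71, 1, 41.2, 4, 7.1, 0, 0, -71, 1, 41.2, 4, 7.1, 0, 0, -71, 1, 41.2, 4, 7.1, 0, 0, -71, 1, 41.2, 4, 7.1, 0, 0, -71, 1, 41.2, 4, 7.1, 0, 0, -71, 1, 41.2, 4, 7.1, 0, 0, -71, 1]}}

```text
clock: 2.87
tcp_pos: [0.4945, 0.1544, 0.1308]
orientation: [0.0, 0.201, 0.98, 0.0]
wrist_force: [1.4, -0.7, -0.7]
finger_gap: 0.0855
```

```bash
python3 -c "
from h import *
to(493,159.3,60,184.8);to(493,159.3,3.5,184.8);print(get_state()['clock'])"
```

```text
[  0.33   0.39   7.08 -28.04]
[  0.33   0.39  12.73 -28.04]
2.8667
```

Request:
{"name": "send_rows", "arguments": {"series": [0, 0, 6, 0, 0, -28, 1, 0, 0, 6, 0, 0, -28, 1, 0, 0, 6, 0, 0, -28, 1, 0, 0, 6, 0, 0, -28, 1, 0, 0, 6, 0, 0, -28, 1, 0, 0, 6, 0, 0, -28, 1]}}

```text
clock: 3.37
tcp_pos: [0.4946, 0.1523, 0.0709]
orientation: [0.0, -0.037, 0.999, -0.0]
wrist_force: [-0.4, 0.0, 0.3]
finger_gap: 0.0852
```

```bash
python3 -c "
from h import *
to(493,159.3,3.5,184.8);print(get_state()['clock'])"
```

```text
[ 0.1   0.71  6.74 -0.57]
3.3667
```

Request:
{"name": "send_rows", "arguments": {"series": [0.1, 0.7, 4, 0, 0, -0.6, 1, 0.1, 0.7, 6.7, 0, 0, -0.6, 1, 0.1, 0.7, 6.7, 0, 0, -0.6, 1, 0.1, 0.7, 6.7, 0, 0, -0.6, 0.2, 0.1, 0.7, 6.7, 0, 0, -0.6, 0, 0.1, 0.7, 6.7, 0, 0, -0.6, 0, 0.1, 0.7, 6.7, 0, 0, -0.6, 0, 0.1, 0.7, 6.7, 0, 0, -0.6, 0, 0.1, 0.7, 6.7, 0, 0, -0.6, 0], "newtons": 35}}

```text
clock: 4.12
tcp_pos: [0.4941, 0.1592, 0.0053]
orientation: [0.001, -0.044, 0.999, 0.0]
wrist_force: [-1.2, -1.4, 6.6]
finger_gap: 0.0234
```

```bash
python3 -c "
from h import *
s=get_state();print(s['clock'],s['finger_gap'],s['tcp_pos'])
to(493,159,113,181.2);to(475,-150,125,181.2);to(475.3,-206.7,125,181.2)"
```

```text
4.1167 0.02342835479375626 [0.49409029 0.15921465 0.00529603]
[ 1.100e-01 -1.000e-02 -1.077e+01  3.790e+00]
[  4.59 -30.64 -11.97   3.79]
[  5.06 -36.29 -11.97   3.79]
```

Request:
{"name": "send_rows", "arguments": {"series": [0.1, 0, -4, 0, 0, 0, 0, 0.1, 0, -8, 0, 0, 0, 0, 0.1, 0, -12, 0, 0, 0, 0, 5, -36.3, -12, 0, 0, 3.8, 0, 5, -36.3, -12, 0, 0, 3.8, 0, 5, -36.3, -12, 0, 0, 3.8, 0, 5, -36.3, -12, 0, 0, 3.8, 0, 5, -36.3, -12, 0, 0, 3.8, 0, 5, -36.3, -12, 0, 0, 3.8, 0, 5, -36.3, -12, 0, 0, 3.8, 0]}}

```text
clock: 4.95
tcp_pos: [0.4776, -0.1342, 0.1242]
orientation: [0.0, -0.01, 1.0, -0.0]
wrist_force: [0.5, 1.0, -1.7]
finger_gap: 0.0236
```

```bash
python3 -c "
from h import *
s=get_state();print(s['clock'],s['finger_gap'],s['tcp_pos'])
to(475.3,-206.7,100,181.2)"
```

```text
4.95 0.02364529744228865 [ 0.47757772 -0.13415103  0.12424373]
[ 0.38 -7.25  2.42 -0.01]
```

Request:
{"name": "send_rows", "arguments": {"series": [0.4, -7.25, 1, 0, 0, 0, 0, 0.4, -7.25, 1.9, 0, 0, 0, 0, 0.4, -7.25, 1.9, 0, 0, 0, 0, 0.4, -7.25, 1.9, 0, 0, 0, 0]}}

```text
clock: 5.28
tcp_pos: [0.4748, -0.2064, 0.1042]
orientation: [-0.001, -0.008, 1.0, 0.0]
wrist_force: [-0.9, -0.6, -2.0]
finger_gap: 0.0232
```

```bash
python3 - <<'E'
from h import *
s=get_state();print(s['clock'],s['finger_gap'],s['tcp_pos'])
to(475.3,-206.7,55,181.2)
z=s['tcp_pos'][2]-.0053
for cam in("side","top"):
  im=read_camera(cam); cv2.imwrite(f"pics/{cam}1.png",im[150:330,240:480].repeat(3,0).repeat(3,1))
  for d in silhouettes(cam,"rotor_a"):
    u=render(cam,ROT,s['tcp_pos'][0],s['tcp_pos'][1],1.2,z)[::4,::4]
    if (d["pixels"]&u).sum()>20: print(cam,*fit(cam,d["pixels"],ROT,(475,-207,1.2),z))
E
```

```text
5.2833 0.023223010537501424 [ 0.47477411 -0.20638923  0.10415503]
[-0.05 -0.03  4.92 -0.23]
side [ 476.  -206.2    1.9] 0.67
```

View pics/side1.png

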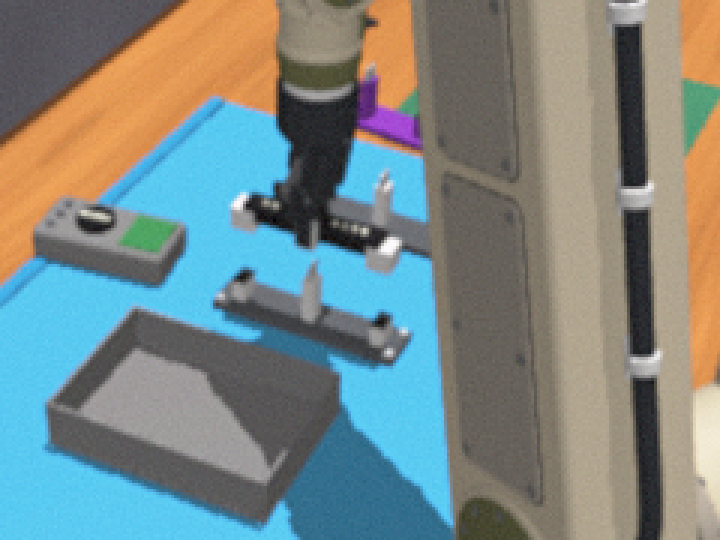

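The side view shows the first arm held level above stand 1, with its middle over the blade at crop position (312,265). I'll lower it and release.

Request:
{"name": "send_rows", "arguments": {"series": [0, 0, 2, 0, 0, 0, 0, 0, 0, 4, 0, 0, 0, 0, 0, 0, 4.5, 0, 0, 0, 0, 0, 0, 4.85, 0, 0, 0, 0, 0, 0, 4.85, 0, 0, 0, 0, 0, 0, 4.85, 0, 0, 0, 0]}}

```text
clock: 5.98
tcp_pos: [0.4761, -0.2047, 0.0569]
orientation: [0.0, -0.011, 1.0, -0.0]
wrist_force: [0.9, -3.5, -3.0]
finger_gap: 0.0232
```

Request:
{"name": "send_rows", "arguments": {"series": [0, 0, 0, 0, 0, 0, 0.4, 0, 0, 0, 0, 0, 0, 0.6, 0, 0, 0, 0, 0, 0, 0.8, 0, 0, 0, 0, 0, 0, 0.8, 0, 0, -3, 0, 0, 0, 0.8, 0, 0, -6, 0, 0, 0, 0.8, 0, 0, -10, 0, 0, 0, 0.8, 0, 0, -12, 0, 0, 0, 0.8, 0, 0, -12, 0, 0, 0, 0.8]}}

```text
clock: 6.73
tcp_pos: [0.4784, -0.2063, 0.1819]
orientation: [0.004, -0.011, 1.0, -0.002]
wrist_force: [1.2, 0.1, 0.7]
finger_gap: 0.0682
```

```bash
cat >> h.py <<'E'
def pitch(k,n):
    """try pitches of a rotor on stand k; side camera overlap"""
    x,y,w=[(.4753,-.2067,1.2),(.482,-.3883,-.8)][k]
    im=read_camera("side"); cv2.imwrite(f"pics/{n}.png",im[150:330,240:480].repeat(3,0).repeat(3,1))
    for d in silhouettes("side","rotor_a"):
        m=d["pixels"]; u=render("side",ROT,x,y,w,.05)[::4,::4]
        if (m&u).sum()<20: continue
        for a in(-11.5,0,11.5):
            r=render("side",ROT,x,y,w,.05,a)[::4,::4]; print(k+1,a,round((m&r).sum()/(m|r).sum(),3))
E
python3 -c "
from h import *
pitch(0,'p1')
s=get_state();print(s['clock'],s['finger_gap'],s['tcp_pos'])
to(470,-60,200,181.2);to(509.5,275,130,171)"
```

```text
1 -11.5 0.653
1 0 0.853
1 11.5 0.614
6.8333 0.06856449010540595 [ 0.47624246 -0.20506474  0.17728123]
[ 0.32 14.52 -2.27  0.  ]
[-4.33 47.93  4.73 10.2 ]
```

View pics/p1.png

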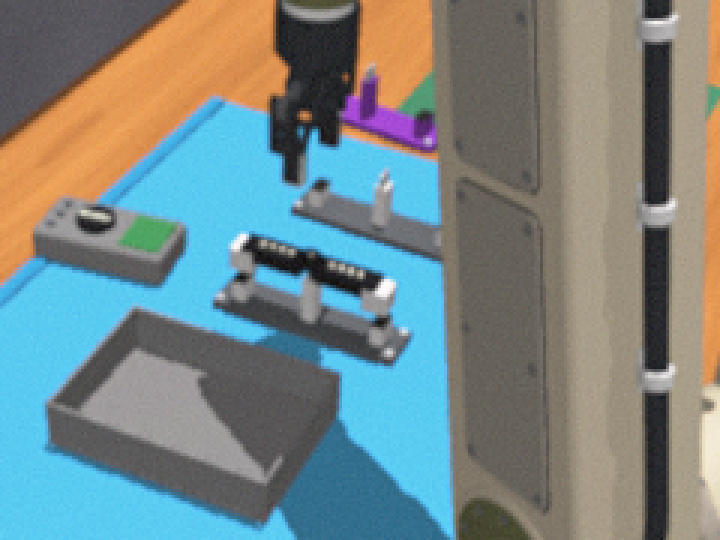

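Arm 1 at (312,265) stays level after release, so it looks sound. Next I'll fetch the middle arm.

Request:
{"name": "send_rows", "arguments": {"series": [-4.3, 47.9, 3, 0, 0, 10.5, 0.9, -4.3, 47.9, 3, 0, 0, 10.5, 0.9, -4.3, 47.9, 3, 0, 0, 10.5, 0.9, -4.3, 47.9, 3, 0, 0, 10.5, 0.9, -4.3, 47.9, 3, 0, 0, 10.5, 0.9, -4.3, 47.9, 3, 0, 0, 10.5, 0.9, -4.3, 47.9, 3, 0, 0, 10.5, 0.9, -4.3, 47.9, 3, 0, 0, 10.5, 0.9, -4.3, 47.9, 3, 0, 0, 10.5, 0.9, -4.3, 47.9, 3, 0, 0, 10.5, 0.9]}}

```text
clock: 7.67
tcp_pos: [0.5023, 0.2086, 0.1485]
orientation: [-0.002, 0.081, 0.997, -0.001]
wrist_force: [0.9, -1.3, -0.2]
finger_gap: 0.0769
```

```bash
python3 -c "
from h import *
to(509.5,275,65,170.5)"
```

```text
[0.36 6.67 8.35 0.21]
```

Request:
{"name": "send_rows", "arguments": {"series": [0.2, 6.6, 8.3, 0, 0, 0.2, 0.9, 0.2, 6.6, 8.3, 0, 0, 0.2, 0.9, 0.2, 6.6, 8.3, 0, 0, 0.2, 0.9, 0.2, 6.6, 8.3, 0, 0, 0.2, 0.9, 0.2, 6.6, 8.3, 0, 0, 0.2, 0.9]}}

```text
clock: 8.08
tcp_pos: [0.51, 0.272, 0.0646]
orientation: [-0.003, 0.082, 0.997, -0.002]
wrist_force: [0.1, -0.7, -0.1]
finger_gap: 0.0771
```

```bash
python3 -c "
from h import *
to(509.5,275,5,170.5)"
```

```text
[0.1  0.29 5.96 0.1 ]
```

Request:
{"name": "send_rows", "arguments": {"series": [0.1, 0.3, 4, 0, 0, 0, 0.9, 0.1, 0.3, 6, 0, 0, 0, 0.9, 0.1, 0.3, 6, 0, 0, 0, 0.9, 0.1, 0.3, 6, 0, 0, 0, 0.2, 0.1, 0.3, 6, 0, 0, 0, 0, 0.1, 0.3, 6, 0, 0, 0, 0, 0.1, 0.3, 6, 0, 0, 0, 0, 0.1, 0.3, 6, 0, 0, 0, 0, 0.1, 0.3, 6, 0, 0, 0, 0]}}

```text
clock: 8.83
tcp_pos: [0.5137, 0.2755, 0.0096]
orientation: [0.002, 0.083, 0.997, 0.0]
wrist_force: [-0.9, -1.9, 6.5]
finger_gap: 0.0233
```

```bash
python3 -c "
from h import *
s=get_state();print(s['clock'],s['finger_gap'],s['tcp_pos'])
to(509.5,275,185,179.2);to(482,-388.3,185,179.2)"
```

```text
8.8333 0.02331665937556468 [0.51369042 0.27548947 0.00957867]
[  0.41  -0.12 -17.54  -8.73]
[ -7.86 -65.99 -17.54  -8.73]
```

Request:
{"name": "send_rows", "arguments": {"series": [0, 0, -4, 0, 0, 0, 0, 0, 0, -8, 0, 0, 0, 0, 0, 0, -12, 0, 0, 0, 0, 0, -2, -16, 0, 0, 0, 0, -7.8, -66, -17.5, 0, 0, -8.7, 0, -7.8, -66, -17.5, 0, 0, -8.7, 0, -7.8, -66, -17.5, 0, 0, -8.7, 0, -7.8, -66, -17.5, 0, 0, -8.7, 0, -7.8, -66, -17.5, 0, 0, -8.7, 0, -7.8, -66, -17.5, 0, 0, -8.7, 0]}}

```text
clock: 9.67
tcp_pos: [0.4976, 0.0083, 0.1722]
orientation: [0.0, 0.007, 1.0, -0.0]
wrist_force: [0.2, -0.5, -0.5]
finger_gap: 0.0232
```

```bash
python3 -c "
from h import *
to(482,-388.3,185,179.2)"
```

```text
[  1.03 -39.68  -1.28   0.04]
```

Request:
{"name": "send_rows", "arguments": {"series": [1, -39.7, -1.3, 0, 0, 0, 0, 1, -39.7, -1.3, 0, 0, 0, 0, 1, -39.7, -1.3, 0, 0, 0, 0, 1, -39.7, -1.3, 0, 0, 0, 0, 1, -39.7, -1.3, 0, 0, 0, 0, 1, -39.7, -1.3, 0, 0, 0, 0, 1, -39.7, -1.3, 0, 0, 0, 0, 1, -39.7, -1.3, 0, 0, 0, 0, 1, -39.7, -1.3, 0, 0, 0, 0, 1, -39.7, -1.3, 0, 0, 0, 0]}}

```text
clock: 10.5
tcp_pos: [0.4819, -0.3916, 0.1849]
orientation: [0.0, 0.009, 1.0, -0.001]
wrist_force: [0.6, 0.3, -1.5]
finger_gap: 0.0232
```

```bash
python3 -c "
from h import *
to(482,-388.3,112,179.2)"
```

```text
[-0.    0.33  7.29 -0.17]
```

Request:
{"name": "send_rows", "arguments": {"series": [0, 0.2, 4, 0, 0, 0, 0, 0, 0.2, 7.3, 0, 0, 0, 0, 0, 0.2, 7.3, 0, 0, 0, 0, 0, 0.2, 7.3, 0, 0, 0, 0]}}

```text
clock: 10.83
tcp_pos: [0.481, -0.3833, 0.11]
orientation: [-0.002, 0.007, 1.0, 0.002]
wrist_force: [0.3, -0.3, -0.9]
finger_gap: 0.0236
```

```bash
python3 - <<'E'
from h import *
s=get_state();print(s['clock'],s['finger_gap'],s['tcp_pos'])
s=get_state();p=s['tcp_pos'];to(482,-388.3,57,179.2)
cam="side"; im=read_camera(cam); cv2.imwrite(f"pics/side2.png",im[110:310,260:480].repeat(3,0).repeat(3,1))
print(get_state()['tcp_pos'])
for z in(.1,.105):
  for d in silhouettes(cam,"rotor_a"):
    u=render(cam,ROT,p[0],p[1],-.8,z)[::4,::4]
    if (d["pixels"]&u).sum()>20: print(z,*fit(cam,d["pixels"],ROT,(482,-388,-.8),z))
E
```

```text
10.8333 0.023560303157033943 [ 0.48103131 -0.3832912   0.11004427]
[-0.1 -0.5  5.3 -0. ]
[ 0.4825091  -0.38447244  0.11230214]
0.1 [ 481.4 -383.2   -1.3] 0.357
0.105 [ 474.5 -375.7   -1.6] 0.356
```

View pics/side2.png

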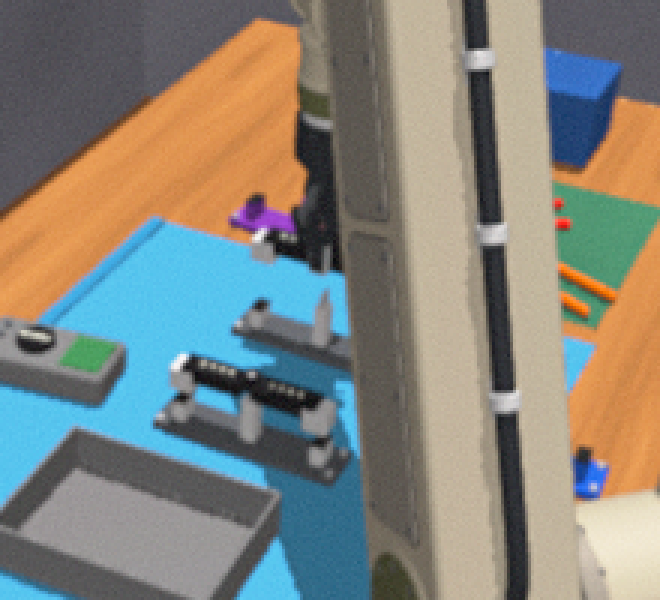

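The robot's arm hides half of the second rotor at crop position (320,245), but its middle lies over blade 2. The arm on stand 1 is still level. I'll lower the second one.

Request:
{"name": "send_rows", "arguments": {"series": [0, -0.4, 2, 0, 0, 0, 0, 0, -0.4, 4, 0, 0, 0, 0, 0, -0.4, 4.8, 0, 0, 0, 0, 0, -0.4, 5.4, 0, 0, 0, 0, 0, -0.4, 5.4, 0, 0, 0, 0, 0, -0.4, 5.4, 0, 0, 0, 0, 0, -0.4, 5.4, 0, 0, 0, 0]}}

```text
clock: 11.57
tcp_pos: [0.4843, -0.3895, 0.0595]
orientation: [0.002, 0.007, 1.0, -0.001]
wrist_force: [4.9, 0.7, 1.4]
finger_gap: 0.0231
```

Request:
{"name": "send_rows", "arguments": {"series": [0, 0, 0, 0, 0, 0, 0.4, 0, 0, 0, 0, 0, 0, 0.6, 0, 0, 0, 0, 0, 0, 0.8, 0, 0, 0, 0, 0, 0, 0.8, 0, 0, -3, 0, 0, 0, 0.8, 0, 0, -6, 0, 0, 0, 0.8, 0, 0, -10, 0, 0, 0, 0.8, 0, 20, -12, 0, 0, 0, 0.8, 0, 20, -12, 0, 0, 0, 0.8, 0, 20, -12, 0, 0, 0, 0.8]}}

```text
clock: 12.4
tcp_pos: [0.4841, -0.2641, 0.171]
orientation: [0.001, 0.008, 1.0, -0.0]
wrist_force: [0.4, 0.6, -0.2]
finger_gap: 0.069
```

Request:
{"name": "send_rows", "arguments": {"series": [0, 20, -2, 0, 0, 0, 0.8, 0, 20, -2, 0, 0, 0, 0.8, 0, 20, -2, 0, 0, 0, 0.8, 0, 20, -2, 0, 0, 0, 0.8, 0, 20, -2, 0, 0, 0, 0.8]}}

```text
clock: 12.82
tcp_pos: [0.4862, -0.0621, 0.1905]
orientation: [-0.0, 0.007, 1.0, 0.0]
wrist_force: [1.0, 0.6, -0.1]
finger_gap: 0.0679
```

```bash
python3 -c "
from h import *
pitch(0,'p2');pitch(1,'p2')
s=get_state();print(s['clock'],s['finger_gap'],s['tcp_pos'])"
```

```text
1 -11.5 0.647
1 0 0.861
1 11.5 0.639
2 -11.5 0.612
2 0 0.859
2 11.5 0.624
13.0167 0.06827484044030069 [ 0.48699543 -0.06362282  0.19034137]
```

View pics/p2.png

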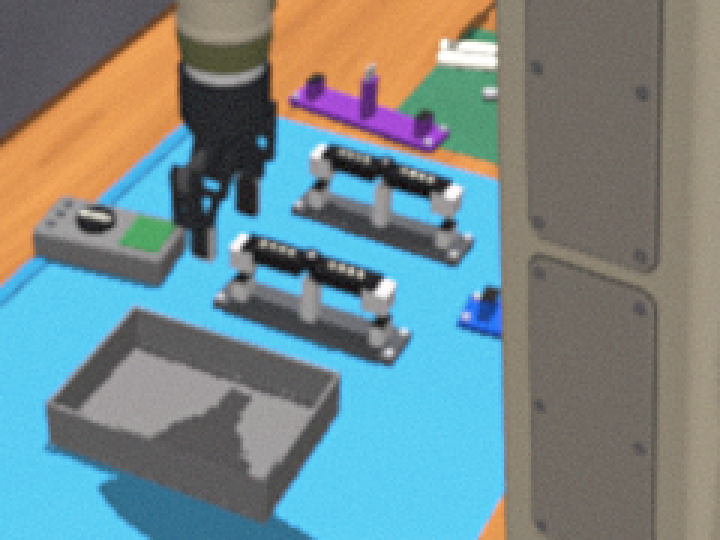

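Both arms stay level, at crop positions (312,265) and (383,175). So the outer arm is the off-centre one, and I'll fetch it.

```bash
python3 -c "
from h import *
to(470,387,120,164.5)"
```

```text
[ 2.22 45.04  7.03 14.84]
```

Request:
{"name": "send_rows", "arguments": {"series": [2.2, 45, 7, 0, 0, 14.8, 0.9, 2.2, 45, 7, 0, 0, 14.8, 0.9, 2.2, 45, 7, 0, 0, 14.8, 0.9, 2.2, 45, 7, 0, 0, 14.8, 0.9, 2.2, 45, 7, 0, 0, 14.8, 0.9, 2.2, 45, 7, 0, 0, 14.8, 0.9, 2.2, 45, 7, 0, 0, 14.8, 0.9, 2.2, 45, 7, 0, 0, 14.8, 0.9, 2.2, 45, 7, 0, 0, 14.8, 0.9, 2.2, 45, 7, 0, 0, 14.8, 0.9]}}

```text
clock: 13.85
tcp_pos: [0.4739, 0.3378, 0.1269]
orientation: [0.0, 0.137, 0.991, -0.0]
wrist_force: [1.5, -0.4, 0.8]
finger_gap: 0.0769
```

```bash
python3 -c "
from h import *
to(470,387,65,164.5)"
```

```text
[ 1.71  4.63  6.19 -0.24]
```

Request:
{"name": "send_rows", "arguments": {"series": [1.5, 4.6, 6.2, 0, 0, 0, 0.9, 1.5, 4.6, 6.2, 0, 0, 0, 0.9, 1.5, 4.6, 6.2, 0, 0, 0, 0.9, 1.5, 4.6, 6.2, 0, 0, 0, 0.9, 1.5, 4.6, 6.2, 0, 0, 0, 0.9]}}

```text
clock: 14.27
tcp_pos: [0.4718, 0.3843, 0.0655]
orientation: [-0.0, 0.136, 0.991, -0.001]
wrist_force: [0.7, -0.4, -0.5]
finger_gap: 0.0767
```

```bash
python3 -c "
from h import *
to(470,387,5,164.5)"
```

```text
[ 0.25  0.21  6.05 -0.19]
```

Request:
{"name": "send_rows", "arguments": {"series": [0.2, 0.2, 4, 0, 0, 0, 0.9, 0.2, 0.2, 6, 0, 0, 0, 0.9, 0.2, 0.2, 6, 0, 0, 0, 0.9, 0.2, 0.2, 6, 0, 0, 0, 0.2, 0.2, 0.2, 6, 0, 0, 0, 0, 0.2, 0.2, 6, 0, 0, 0, 0, 0.2, 0.2, 6, 0, 0, 0, 0, 0.2, 0.2, 6, 0, 0, 0, 0, 0.2, 0.2, 6, 0, 0, 0, 0], "newtons": 60}}

```text
clock: 15.02
tcp_pos: [0.4712, 0.3886, 0.0078]
orientation: [0.002, 0.136, 0.991, 0.001]
wrist_force: [-0.3, -2.4, 7.6]
finger_gap: 0.0232
```

```bash
python3 -c "
from h import *
s=get_state();print(s['clock'],s['finger_gap'],s['tcp_pos'])
to(470,387,130,164.5);to(499,-21,130,181.7)"
```

```text
15.0167 0.023161084681443348 [0.47115833 0.38858268 0.00778552]
[  0.07  -0.18 -12.22  -0.11]
[-13.71 -38.7  -12.22 -17.31]
```

Request:
{"name": "send_rows", "arguments": {"series": [0, 0, -4, 0, 0, 0, 0, 0, 0, -8, 0, 0, 0, 0, 0, 0, -12, 0, 0, 0, 0, -13.7, -38.7, -12.2, 0, 0, -17.3, 0, -13.7, -38.7, -12.2, 0, 0, -17.3, 0, -13.7, -38.7, -12.2, 0, 0, -17.3, 0, -13.7, -38.7, -12.2, 0, 0, -17.3, 0, -13.7, -38.7, -12.2, 0, 0, -17.3, 0, -13.7, -38.7, -12.2, 0, 0, -17.3, 0, -13.7, -38.7, -12.2, 0, 0, -17.3, 0]}}

```text
clock: 15.85
tcp_pos: [0.489, 0.0984, 0.1276]
orientation: [0.0, -0.015, 1.0, -0.0]
wrist_force: [-0.3, -0.3, -1.3]
finger_gap: 0.0225
```

```bash
python3 -c "
from h import *
to(499,-21,110,181.7)"
```

```text
[ -0.64 -11.97   1.76   0.04]
```

Request:
{"name": "send_rows", "arguments": {"series": [-0.7, -12, 1.8, 0, 0, 0, 0, -0.7, -12, 1.8, 0, 0, 0, 0, -0.7, -12, 1.8, 0, 0, 0, 0, -0.7, -12, 1.8, 0, 0, 0, 0, -0.7, -12, 1.8, 0, 0, 0, 0, -0.7, -12, 1.8, 0, 0, 0, 0]}}

```text
clock: 16.35
tcp_pos: [0.4996, -0.0196, 0.1092]
orientation: [-0.0, -0.014, 1.0, 0.0]
wrist_force: [0.3, 0.5, -1.7]
finger_gap: 0.0224
```

```bash
python3 -c "
from h import *
to(499,-21,11,181.7)
im=read_camera('side'); cv2.imwrite('pics/s3.png',im[150:350,220:440].repeat(3,0).repeat(3,1))"
```

```text
[ 0.07 -0.13  9.82 -0.05]
```

View pics/s3.png

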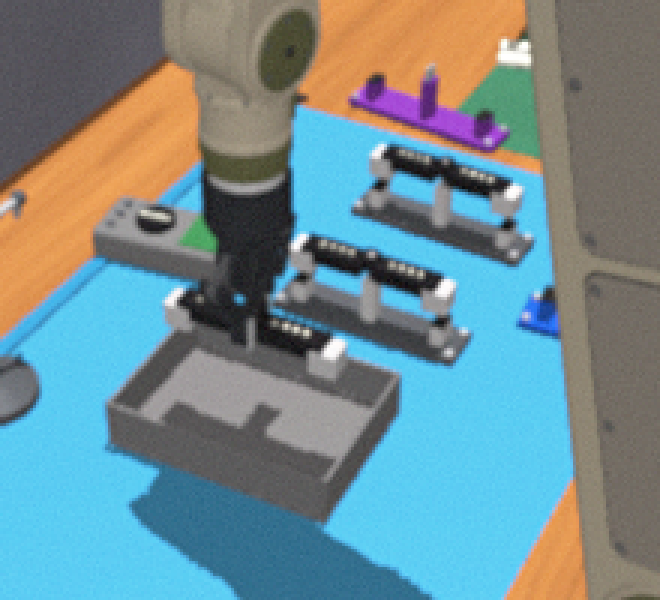

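The arm hangs level over the bin at crop position (250,330), and both stands are still level. I'll lower it, let go and retreat.

Request:
{"name": "send_rows", "arguments": {"series": [0, -0.1, 4, 0, 0, 0, 0, 0, -0.1, 7, 0, 0, 0, 0, 0, -0.1, 9, 0, 0, 0, 0, 0, -0.1, 9.7, 0, 0, 0, 0, 0, -0.1, 9.7, 0, 0, 0, 0, 0, -0.1, 9.7, 0, 0, 0, 0, 0, -0.1, 9.7, 0, 0, 0, 0.5, 0, -0.1, 9.7, 0, 0, 0, 0.6, 0, -0.1, 9.7, 0, 0, 0, 0.6, 0, -0.1, 9.7, 0, 0, 0, 0.6]}}

```text
clock: 17.23
tcp_pos: [0.5004, -0.0205, 0.0125]
orientation: [0.0, -0.015, 1.0, -0.0]
wrist_force: [-0.0, -0.9, -0.1]
finger_gap: 0.0512
```

Request:
{"name": "send_rows", "arguments": {"series": [0, 0, -4, 0, 0, 0, 0.6, 0, 0, -8, 0, 0, 0, 0.6, 0, 0, -12, 0, 0, 0, 0.6, 0, 0, -18, 0, 0, 0, 0.6, 0, 0, -18, 0, 0, 0, 0.6, 7, 18, -20, 0, 0, 0, 0.6, 7, 18, -20, 0, 0, 0, 0.6, 7, 18, -20, 0, 0, 0, 0.6, 7, 18, -20, 0, 0, 0, 0.6, 7, 18, -20, 0, 0, 0, 0.6]}}

```text
clock: 18.07
tcp_pos: [0.4229, 0.1595, 0.2128]
orientation: [0.0, -0.015, 1.0, 0.0]
wrist_force: [0.1, -0.5, 0.2]
finger_gap: 0.0512
```

```bash
python3 -c "
from h import *
pitch(0,'p3');pitch(1,'p3')
im=read_camera('top'); cv2.imwrite('pics/t3.png',im[150:350,140:440].repeat(2,0).repeat(2,1))
for d in silhouettes('top','rotor_a'): print(round(d['p'],2),*rect('top',d['pixels'],.04))
s=get_state();print(s['clock'],s['finger_gap'],s['tcp_pos'])"
```

```text
1 -11.5 0.675
1 0 0.892
1 11.5 0.616
2 -11.5 0.606
2 0 0.857
2 11.5 0.639
0.85 [ 477.8 -205.1] [176.3  31.4] 1.5
0.59 [497.3 -20.3] [164.   22.1] 1.9
0.58 [ 485.1 -395.7] [ 32.7 173.7] 179.9
18.3667 0.051087059444609416 [0.42489964 0.15664456 0.21200523]
```

View pics/p3.png

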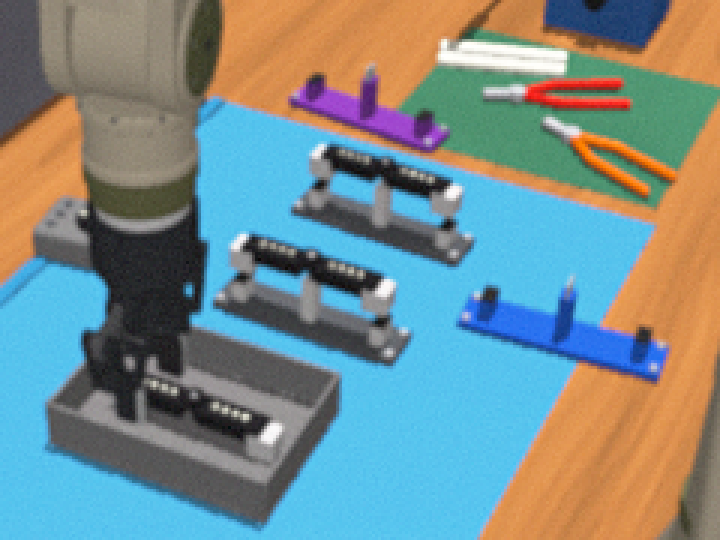

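View pics/t3.png

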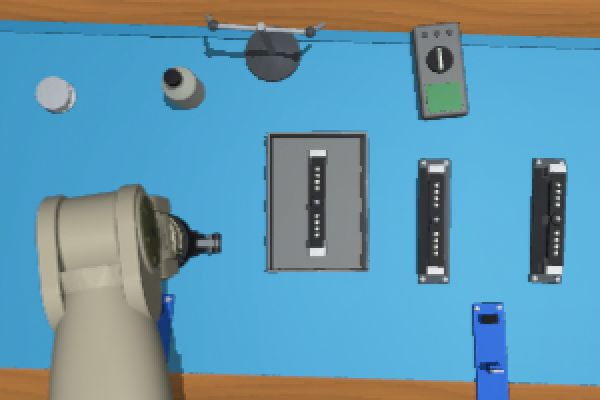

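The side view shows both arms level on the grey stands. The top view shows the third arm flat in the bin at (317,203). The bystanders haven't moved and the gripper is clear.

```bash
python3 -c "
from workcell import *
print(hand_in())"
```

```text
the job is handed in; nothing more can be done
None
```

The job is handed in at about 18.4 s of the 72 s allowed. The two sound arms are balanced on the grey knife-edge stands, and the off-centre arm lies flat in the grey bin.

- **How I chose:** I set the nearest arm (at y = 0.16) on stand 1 and the middle one (at y = 0.27) on stand 2, and let each go. Both stayed level. The outer arm (at y = 0.39) is therefore the off-centre one by elimination. I did not see it tip, because I never put it on a knife edge.
- **Last checks:** In the side view both arms match a level pose clearly better than a tipped one, with overlaps of 0.89 and 0.86 against at most 0.68. The top view shows the third arm flat in the bin, along the bin's x. The bottle, spool, multimeter and helping-hands stand look unmoved, and the gripper is touching nothing.
- **Check that gave nothing:** While the second arm was held above stand 2, the robot hid half of it, so the position fit there was poor (overlap 0.36). The check after release settled it.

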